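Sort the carving blanks into their stock trays

ROBOT

A 6-joint arm with a two-finger parallel gripper is mounted at the origin on the work surface. World frame = base frame: x ahead of the robot, y to its left, z up, the work surface at z = 0. Lengths are in m, angles in degrees, forces in N, time in s.
With the tool pointing down it reaches from about 0.325 to 0.775 m from the base axis. Payload 5.5 kg.
Tool frame: the origin (TCP) lies at the centre of the arm's flange, where the gripper is bolted on; the fingertips stand 182 mm ahead of it and the grasp point (between the pads) lies 163 mm ahead of it; z points along the fingers, y is the line along which they close (so a half turn about z gives the same grasp; the last joint's range is limited). The gripper opens to 88 mm and grips with 3 to 60 N. Pads are 20 mm wide; open, the fingers measure 115 mm over their backs; the gripper's body (75 mm by 178 mm) begins 61 mm behind the grasp point.
Start: joints at [72.095, 5.22, 70.514, -0, 104.267, -3.249], TCP at [0.152, 0.58, 0.405] pointing down, gripper open.
Joint ranges: [-164.24, 164.24], [-49.07, 125.15], [9.68, 141.18], [-86.29, 266.29], [3.28, 154.24], [-151.56, 151.56]. Speed limits (degrees/s): [147.25, 147.25, 172.46, 180, 180, 180].

INTERFACE

Orientations are given as [roll, pitch, yaw] about the fixed x, y, z axes, in that order (R = Rz(yaw) Ry(pitch) Rx(roll)).
In Python, from station import r gives the robot as it stands. The module is installed in compiled form; this text tells all that it offers. Calls block until the motion is done:
- r.reach(position, orientation): joint-space move of the TCP to a pose.
- r.servo_line(position, rotation=None, speed=0.15): straight line of the TCP; rotation=None keeps the orientation; speed is the mean speed in m/s.
- r.move_joints(angles): joint-space move.
- r.let_go() and r.grab(squeeze=None): open the fingers fully, or close them until they stop; squeeze is the grip in N (None keeps the last).
- r.wait(seconds).
- r.inverse_kinematics(position, orientation): joint angles nearest the present ones, or None.
- r.sense(): the state.
- r.snapshot(name): name is "scene" or "top" or "wrist"; returns a dict with "frame" (384x512x3 uint8, red, green, blue), "fx", "fy", "cx", "cy" (pixels), "dist_coeffs" ([k1, k2, p1, p2, k3] as OpenCV has them; the pictures are not rectified), "R" (3x3) and "t" (3): a world point X has camera coordinates R X + t. Camera axes: x right, y down, z forward; pixel columns grow to the right and rows downward; lengths in m; the calibration is good to about 2 mm. A picture is of the moment at which its call begins. There is no depth.
A pose or a line that the arm cannot do raises r.IKError and nothing moves.
- r.hand_in(): hands the job in; it is judged then, once.
The state is a dict: "clock": time; "joints": joint angles; "joint_vel": joint speeds; "joint_torque": joint torques, N m; "tcp_pos": TCP position; "orientation": TCP orientation; "contact_force": force on the tool from outside, world axes, zero at the start; "torque": the same for the moment, N m; "opening": finger opening in m; "gripper_force": force on a finger pad.
Only numpy, scipy, OpenCV 4.12 (cv2) and the standard library are available. Lean on these libraries where they do the work, as an engineer would, in place of code of your own. Each camera call takes 0.05 s, during which the arm holds its last target. There are 200 camera calls.

TASK

Sort the five loose carving blanks (two round, two square, one long; the bigger brown carved disc is not one of them) into the three dark stock trays: each blank goes into the tray whose sample on the ledge shows its shape. Set every blank flat on the tray floor without its touching another blank, finding the free space beside the long blank that already lies in its tray. Leave that blank where it lies.

Things in the scene. Friction and masses are not known exactly. Their poses are not given: they have to be found in the camera images.
- round_a: round pale wood blank: a short cylinder standing on its flat face, diameter 56 mm, 32 mm high, about 45 g, loose, fine rings on top. Origin: centre of its underside; z up.
- round_b: round pale wood blank: a short cylinder standing on its flat face, diameter 56 mm, 32 mm high, about 45 g, loose, fine rings on top. Origin: centre of its underside; z up.
- square_a: square pale wood blank, 50 x 50 mm, 32 mm high, about 48 g, loose, a fine cross on top. Origin: centre of its underside; x and y along its sides, z up.
- square_b: square pale wood blank, 50 x 50 mm, 32 mm high, about 48 g, loose, a fine cross on top. Origin: centre of its underside; x and y along its sides, z up.
- long_a: long pale wood blank, 80 mm along x, 30 mm along y, 32 mm high, about 45 g, loose on the bench, a fine line along its top. Origin: centre of its underside; z up.
- tray_round: low dark wooden tray with brown walls fixed to the bench. Inner floor 96 mm along x by 180 mm along y, top of the floor 4 mm above the bench, walls 4 mm thick and 12 mm high above the bench. Along its +x side runs a 56 mm wide ledge, 12 mm high (from x = 52 to 108 mm), with a fixed 4 mm thick sample of its kind: a disc of 46 mm diameter. Origin: centre of the inner rectangle, at bench level; z up.
- tray_square: low dark wooden tray with brown walls fixed to the bench. Inner floor 96 mm along x by 180 mm along y, top of the floor 4 mm above the bench, walls 4 mm thick and 12 mm high above the bench. Along its +x side runs a 56 mm wide ledge, 12 mm high (from x = 52 to 108 mm), with a fixed 4 mm thick sample of its kind: a 42 mm square. Origin: centre of the inner rectangle, at bench level; z up.
- tray_long: low dark wooden tray with brown walls fixed to the bench. Inner floor 96 mm along x by 180 mm along y, top of the floor 4 mm above the bench, walls 4 mm thick and 12 mm high above the bench. Along its +x side runs a 56 mm wide ledge, 12 mm high (from x = 52 to 108 mm), with a fixed 4 mm thick sample of its kind: a strip of 22 x 90 mm. Origin: centre of the inner rectangle, at bench level; z up. Holds stock_long.
- stock_long: a long blank like long_a (80 x 30 x 32 mm), loose, already lying in the long tray across it (its x about along the tray's x), anywhere from the tray's middle to 50 mm to either side along the tray's y; it is to stay there. Origin: centre of its underside; z up.
Mind the look-alikes: they are no part of the job. Leave any green or purple look-alike of the square_a alone.

How it is judged:
By the outcome, as a careful person would: the job done as asked, in the order asked, and still so for the second after the job is handed in, with the robot touching nothing.
It also fails if it takes over 104 s, if anything falls off the work surface, if the arm or the gripper's body presses on something with over 40 N, if the wrist force passes 120 N, or if a joint passes its speed limit or range.

## Working session

There is one attempt and no reset: what is moved stays moved. The work goes in short steps, each a Python script; the robot and the scene stay as the last script left them, time stands still between calls to the robot, and variables do not carry over. Pictures are saved under pics/ and viewed, at most 14 in all, crops included, and the job is handed in when it is done.

```bash
mkdir -p pics
python3 - <<'E'
from station import r
import cv2,numpy as np
for n in("top","scene"):
    s=r.snapshot(n); cv2.imwrite(f"pics/{n}0.png",cv2.resize(s["frame"][:,:,::-1],(800,600)))
    np.savez(f"{n}0.npz",**s)
    print(n,s["fx"],s["cx"],s["cy"],s["dist_coeffs"],-np.array(s["R"]).T@s["t"],np.round(s["R"],3).tolist())
print(r.sense())
E
```

```text
top 348.3359322056731 254.9814939023571 187.80168699795496 [-0.10179147  0.          0.          0.          0.        ] [0.3415934  0.00553236 0.97617215] [[-0.011, -1.0, 0.024], [-0.992, 0.008, -0.123], [0.123, -0.025, -0.992]]
scene 386.3750865981547 256.64691949096425 191.07388742821814 [-0.08155265  0.          0.          0.          0.        ] [1.32081703 0.42960115 0.65505355] [[-0.444, 0.896, -0.004], [0.493, 0.24, -0.836], [-0.748, -0.374, -0.548]]
{'clock': 0.1, 'joints': array([ 7.20944600e+01,  5.25878824e+00,  7.05737283e+01, -1.07970891e-04,
        1.04265124e+02, -3.24872935e+00]), 'joint_vel': array([ 0.0292774 , -0.08751709, -0.15284291, -0.02332296,  0.08149698,
       -0.01072499]), 'joint_torque': array([ 3.12862241e-03, -4.47855699e+01, -4.07570744e+01,  7.00841518e-02,
        2.83645542e-02, -9.77319201e-05]), 'tcp_pos': array([0.15183806, 0.58053089, 0.40363207]), 'orientation': array([-1.79902510e+02, -5.42884826e-03,  1.65343158e+02]), 'contact_force': array([-0.23743737, -0.39307375, -0.50269491]), 'torque': array([0.04792241, 0.02932508, 0.04829468]), 'gripper_force': 0.0, 'opening': 0.08806686994035207}
```

View pics/top0.png

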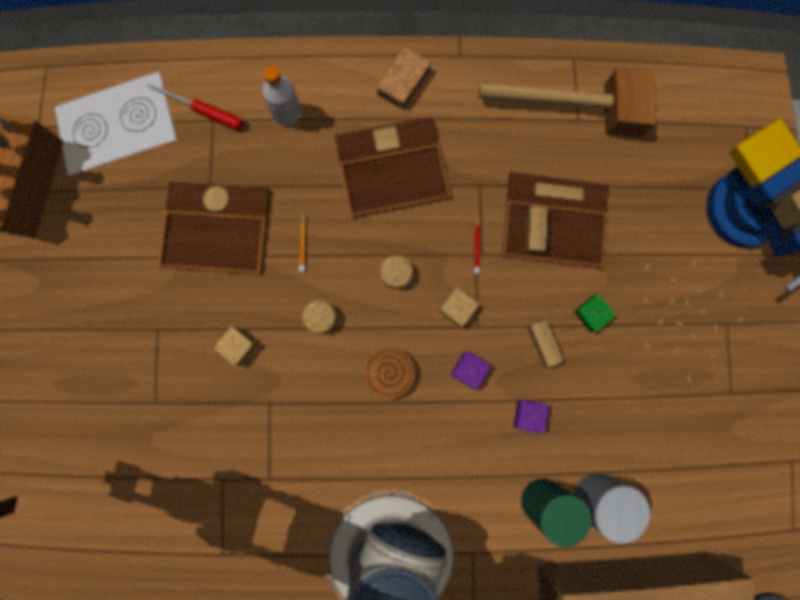

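View pics/scene0.png

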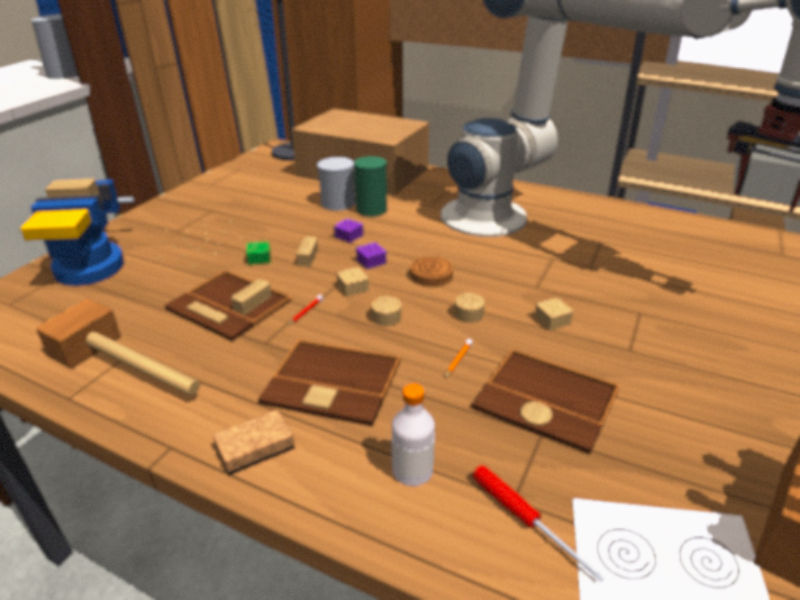

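Top view (800×600 px): the round blanks are at (397,271) and (320,317), the squares at (461,306) and (235,345), and the loose long blank at (547,343). The trays are round (215,240), square (395,180) and long (556,230), with stock_long at (538,228). The purple, green and brown carved items are look-alikes. Next I'll segment and measure.

```bash
cat > h.py <<'E'
import cv2,numpy as np
def cast(s,px,z):
    K=np.array([[s["fx"],0,s["cx"]],[0,s["fy"],s["cy"]],[0,0,1.]])
    n=cv2.undistortPoints(np.float64(px).reshape(-1,1,2),K,np.float64(s["dist_coeffs"])).reshape(-1,2)
    R=np.array(s["R"]);d=np.c_[n,np.ones(len(n))]@R; c=-R.T@np.array(s["t"])
    return (c+d*((z-c[2])/d[:,2])[:,None])[:,:2]
def rect(P):
    (c,wh,a)=cv2.minAreaRect(np.float32(P*1000))
    if wh[0]<wh[1]: wh=wh[::-1];a+=90   # a: direction of long side
    return np.round(c,1),np.round(wh,1),round((a+90)%180-90,1)
def contours(m,lo,hi):
    return [c for c in cv2.findContours(m,cv2.RETR_EXTERNAL,cv2.CHAIN_APPROX_NONE)[0] if lo<cv2.contourArea(c)<hi]
E
python3 - <<'E'
import numpy as np,cv2
from h import *
s=dict(np.load("top0.npz")); f=s["frame"]; 
hsv=cv2.cvtColor(f,cv2.COLOR_RGB2HSV); k=512/800
for n,(x,y) in dict(round=(397,268),sq=(461,303),long=(546,343),stock=(538,225),bench=(430,340),tray=(395,190),ledge=(350,145),wall=(395,155),sample=(215,198),disc=(390,370)).items():
    print(n,f[int(y*k),int(x*k)],hsv[int(y*k),int(x*k)])
pale=((hsv[...,1]<150)&(hsv[...,2]>105)&(hsv[...,0]<30)).astype(np.uint8)*255
dark=((hsv[...,2]<100)&(hsv[...,0]<20)).astype(np.uint8)*255
o=cv2.resize(f[100:260,80:420,::-1].copy(),None,fx=2.35,fy=2.35,interpolation=cv2.INTER_CUBIC)
for m,lo,hi,z,col in((pale,100,900,.032,(255,0,0)),(dark,1200,9000,.012,(0,255,255))):
    for c in contours(m,lo,hi):
        p=c.reshape(-1,2); print(p.mean(0).round()/k,cv2.contourArea(c),rect(cast(s,p,z)))
        cv2.polylines(o,[((p+.5-[80,100])*2.35).astype(int)],1,col,1)
cv2.imwrite("pics/seg.png",o)
E
```

```text
round [159 127  80] [ 18 127 159]
sq [165 129  81] [ 17 130 165]
long [162 125  75] [ 17 137 162]
stock [142 112  68] [ 18 133 142]
bench [129  90  52] [ 15 152 129]
tray [69 39 18] [ 12 188  69]
ledge [75 45 23] [ 13 177  75]
wall [77 46 21] [ 13 185  77]
sample [159 128  80] [ 18 127 159]
disc [119  73  35] [ 14 180 119]
[662.5    592.1875] 771.0 (array([ -69.8, -477.8]), array([363.6,  37.8]), 84.9)
[337.5    585.9375] 118.0 (array([-40.5,  93.9]), array([48.4, 29.7]), 62.9)
[396.875 559.375] 451.0 (array([ 10.5, -14.8]), array([122.7,  43.7]), 80.6)
[231.25   345.3125] 337.5 (array([369.6, 272.8]), array([54.6, 54. ]), -38.5)
[545.3125 340.625 ] 297.5 (array([ 370.4, -277.5]), array([83.5, 33.4]), 18.8)
[315.625 315.625] 328.5 (array([419.3, 123. ]), array([57.3, 54.5]), 0.2)
[457.8125 304.6875] 339.0 (array([ 438. , -121.4]), array([59.3, 59.3]), -36.8)
[395.3125 270.3125] 326.5 (array([500.8, -12.4]), array([58.5, 57.8]), -0.4)
[537.5   228.125] 261.0 (array([ 576.1, -270.1]), array([79.7, 31.1]), -5.5)
[214.0625 198.4375] 186.0 (array([634.6, 310.1]), array([44.5, 42.9]), 2.3)
[... 182 characters left out ...]
0 (array([ 838.8, -302.2]), array([259.8,  26. ]), 86.6)
[120.3125 120.3125] 697.0 (array([792.3, 494.8]), array([266.3, 159.7]), -72.9)
[401.5625  71.875 ] 586.0 (array([876.2, -30. ]), array([104.7,  65.5]), -33.2)
[532.8125 560.9375] 5087.5 (array([ -46.2, -341.8]), array([642.2, 151.6]), 78.6)
[245.3125 517.1875] 5664.5 (array([ 82. , 286.4]), array([471.4, 153.9]), 78.8)
[593.75  203.125] 3499.5 (array([ 606.1, -411.8]), array([581.7, 200. ]), -83.9)
[214.0625 210.9375] 3250.0 (array([626.2, 362.1]), array([407.5, 235.8]), 69.0)
[396.875  164.0625] 3152.0 (array([700.1, -12.2]), array([194.4, 172.3]), -78.0)
[ 42.1875 181.25  ] 2919.5 (array([684.9, 663. ]), array([254.3, 231. ]), 79.0)
```

View pics/seg.png

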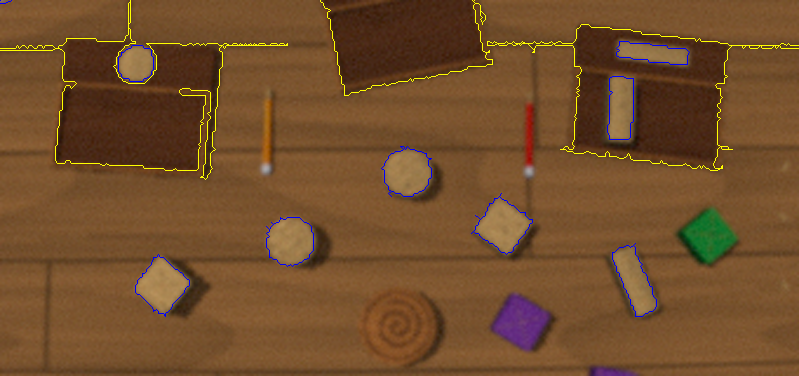

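Contours fit the five blanks, and only the pale ones match the description. Next: clean tray outlines, then the first pick.

Run:
```python
import numpy as np,cv2
from h import *
s=dict(np.load("top0.npz")); f=s["frame"]; hsv=cv2.cvtColor(f,cv2.COLOR_RGB2HSV)
o=cv2.resize(f[60:185,90:410,::-1].copy(),None,fx=2.4,fy=2.4,interpolation=cv2.INTER_CUBIC)
dark=((f[...,0]<102)).astype(np.uint8)*255
pale=((hsv[...,1]<150)&(hsv[...,2]>105)&(hsv[...,0]<30)).astype(np.uint8)*255
for n,b,sp,l in(("round",(100,110,178,180),(137.5,127),44),("square",(208,70,295,144),(247,88),1),("long",(316,105,395,176),(357,122),1)):
    m=np.zeros_like(dark); x0,y0,x1,y1=b; m[y0:y1,x0:x1]=(dark|pale)[y0:y1,x0:x1]
    m=cv2.morphologyEx(m,cv2.MORPH_CLOSE,np.ones((5,5))); m=cv2.morphologyEx(m,cv2.MORPH_OPEN,np.ones((15,15)))
    for c in contours(m,900,9000):
        p=c.reshape(-1,2); print(n,rect(cast(s,p,.012)))
        cv2.polylines(o,[((p+.5-[90,60])*2.4).astype(int)],1,(0,255,255),1)
cv2.imwrite("pics/trays.png",o)
```

```text
round (array([589.1, 309.6]), array([204.8, 179. ]), 89.5)
square (array([700.8, -13.9]), array([200.6, 182.7]), -78.1)
long (array([ 596. , -317.9]), array([198. , 175.6]), 87.6)
```

View pics/trays.png

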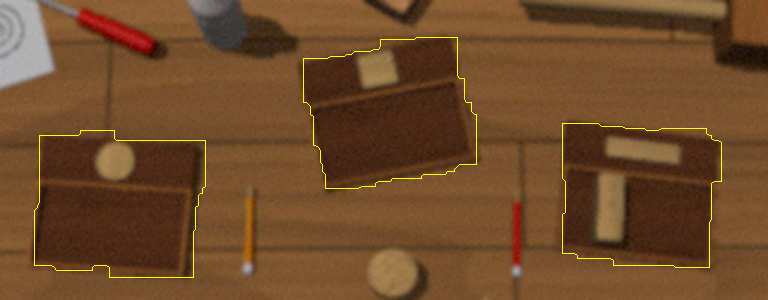

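```bash
cat > pp.py <<'E'
from station import r
import numpy as np
T=dict(round=(560.5,315,-3),square=(673.6,-17,12),long=(569.5,-312,-6.5))
UP=.27
def spot(t,ly):
    x,y,a=T[t]; c,s=np.cos(np.radians(a)),np.sin(np.radians(a)); return np.array([x-s*ly,y+c*ly])/1000
def yaw(p,close):   # tool yaw whose closing axis is at angle close; least last-joint travel
    c=[]
    for k in(-90,90,270,-270):
        q=r.inverse_kinematics([*p,UP],[180,0,close+k])
        if q is not None: c.append((np.abs(np.array(q)-r.sense()["joints"]).max(),close+k))
    return min(c)[1]
def pick(p,close,z=.192,N=15):
    p=np.array(p)/1000; o=[180,0,yaw(p,close)]
    r.reach([*p,UP],o); r.servo_line([*p,z],speed=.15); r.grab(N); s=r.sense()
    print("grab",s["opening"],s["gripper_force"],s["tcp_pos"],s["contact_force"].round(1))
    r.servo_line([*p,UP],speed=.2)
def place(p,close,z=.1965):
    r.reach([*p,UP],[180,0,yaw(p,close)]); s=r.sense(); print("carry",s["opening"],s["gripper_force"])
    r.servo_line([*p,z+.012],speed=.2); r.servo_line([*p,z],speed=.04); s=r.sense()
    print("set",s["tcp_pos"],s["contact_force"].round(1))
    r.let_go(); r.servo_line([*p,UP],speed=.2); print("t",r.sense()["clock"])
E
python3 - <<'E'
from pp import *
import cv2
pick((419.3,123),-3); place(spot("round",-45),-3)
s=r.snapshot("wrist"); cv2.imwrite("pics/w1.png",s["frame"][:,:,::-1]); np.savez("w1.npz",**s)
E
```

```text
grab 0.05533989233032993 15.000370591878891 [0.41940777 0.12299216 0.19232816] [-1.4  0.6  1.8]
carry 0.055758308148164334 14.99978631734848
set [0.55816177 0.27009993 0.19660558] [-0.2 -0.6 -0.1]
t 6.8167
```

View pics/w1.png

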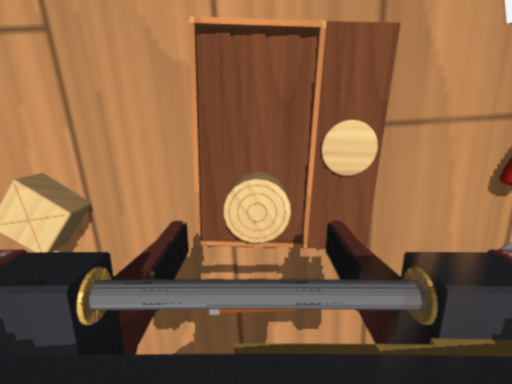

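The wrist view shows round_a at (257,210) in the round tray, near the tray's −y end. I'll measure its clearance and the tray pose from the rim corners.

Run:
```python
import numpy as np
from h import *
s=dict(np.load("w1.npz"))
print(cast(s,[(193,19),(324,22),(398,24),(202,245)],.012).round(4).tolist())
print("sample",cast(s,[(350,147)],.016),"round",cast(s,[(257,209)],.036), rect(cast(s,[(224,210),(291,210),(257,178),(257,243)],.036)))
```

```text
[[0.5172, 0.4168], [0.6156, 0.4098], [0.671, 0.4051], [0.5042, 0.2315]]
sample [[0.63777605 0.31579325]] round [[0.55783767 0.27208096]] (array([557.4, 270.3]), array([40.2, 39.6]), 43.2)
```

```bash
sed -i 's/^T=.*/T=dict(round=(560.5,321,-4),square=(673.8,-15.5,12),long=(570,-310.5,-6.5))/' pp.py
python3 - <<'E'
from pp import *
import cv2
pick((500.8,-12.4),-4); place(spot("round",42),-4)
pick((369.6,272.8),-38.5+90); place(spot("square",45),12)
s=r.snapshot("wrist"); cv2.imwrite("pics/w2.png",s["frame"][:,:,::-1]); np.savez("w2.npz",**s)
E
```

```text
grab 0.05525921055030633 15.000459551811218 [ 0.50086196 -0.01243422  0.19237916] [-0.9  0.3  2.6]
carry 0.055662672634846415 14.999953508377075
set [0.56338903 0.36295467 0.19661925] [ 0.2 -0.3 -1.4]
t 13.3083
grab 0.049928448559377246 14.99560073018074 [0.36961176 0.2728033  0.19222605] [-0.4  0.3  1.1]
carry 0.04972214012485082 14.995322227478027
set [0.66446503 0.0284698  0.196618  ] [-0.7  0.2 -0.1]
t 19.6833
```

View pics/w2.png

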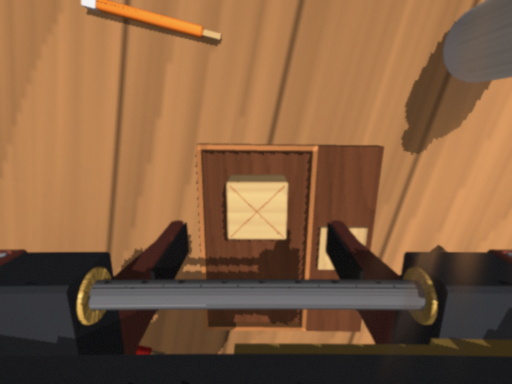

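square_a sits aligned in its tray at (258,210), clear of the walls. Next are square_b and long_a.

Run:
```python
from pp import *
import cv2
pick((438,-121.4),53.2); place(spot("square",-40),12)
pick((370.4,-277.5),18.8+90); place(spot("long",-40),-6.5+90)
for n in("wrist","top"):
    s=r.snapshot(n); cv2.imwrite(f"pics/{n}3.png",s["frame"][:,:,::-1]); np.savez(f"{n}3.npz",**s)
f=s["frame"][60:190,90:410,::-1]; cv2.imwrite("pics/top3.png",cv2.resize(f,None,fx=2.4,fy=2.4,interpolation=cv2.INTER_CUBIC))
```

```text
grab 0.049950962399080104 15.000208765268326 [ 0.4380294  -0.12149384  0.19225399] [ 0.3 -0.5  1.8]
carry 0.05005962062045414 14.999938756227493
set [ 0.68214546 -0.05460189  0.19663918] [ 0.1 -0.5 -0.4]
t 25.8417
grab 0.03049644046500441 14.61909368634224 [ 0.37038346 -0.27749602  0.19197357] [0.1 0.1 0. ]
carry 0.03043225312146351 14.6238774061203
set [ 0.56546948 -0.35021952  0.19646367] [ 0.4 -0.7 -0.1]
t 32.6583
```

View pics/wrist3.png

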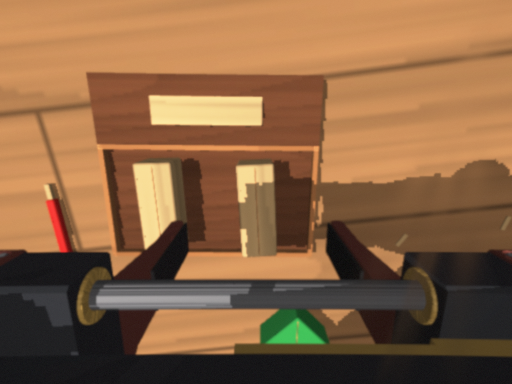

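View pics/top3.png

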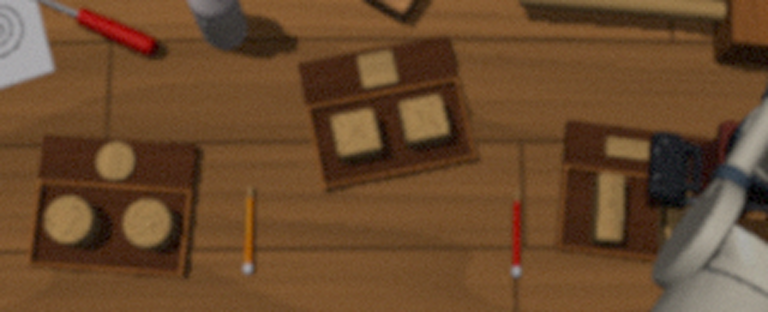

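The rounds and squares lie separately in their trays. The near end of long_a, at (257,255) in the wrist view, reaches the wall line, so I'll back off and look along that end.

Run:
```python
from pp import *
import cv2
from h import *
s=dict(np.load("wrist3.npz")); print(rect(cast(s,[(237,166),(273,165),(277,255),(242,255)],.036)), cast(s,[(117,253),(313,251),(98,147),(319,147)],.012).round(4).tolist())
t=r.sense(); o=t["orientation"]; p=t["tcp_pos"]; 
r.reach([p[0]-.09,p[1]+.03,.33],[180,0,o[2]])
s=r.snapshot("wrist"); cv2.imwrite("pics/w4.png",s["frame"][:,:,::-1]); np.savez("w4.npz",**s); print(r.sense()["clock"])
```

```text
(array([ 563.6, -350.9]), array([77.5, 29.7]), -4.3) [[0.5305, -0.2143], [0.5115, -0.3974], [0.6287, -0.2225], [0.6078, -0.4083]]
33.3333
```

View pics/w4.png

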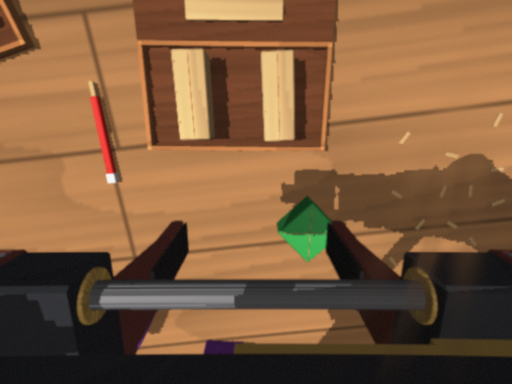

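long_a at (279,95) lies flat between the walls, parallel to stock_long (192,93) and well apart from it. All five blanks are placed, so I'm handing in.

```bash
python3 -c "
from station import r
print(r.hand_in())"
```

```text
the job is handed in; nothing more can be done
None
```

All five blanks are in their matching trays, flat and not touching each other; stock_long was left where it lay, and I handed the job in at about 33 s on the clock.

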